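# Put the mixed-up parts into the trays of their size

### The arm

A 6-joint arm with a two-finger parallel gripper is mounted at the origin on a cart in front of the work surface, level with it; the furniture and walls round the work are solid. World frame = base frame: x ahead of the robot, y to its left, z up, the work surface at z = 0. Lengths are in m, angles in degrees, forces in N, time in s.
With the tool pointing down it reaches from about 0.325 to 0.85 m from the base axis. Payload 15.5 kg.
Tool frame: the origin (TCP) lies at the very end of the fingers, on their centre line; the grasp point (between the pads) lies arm.grip_depth behind it (arm.grip_depth is the distance from the TCP to the grasp point, in m); z points along the fingers, y is the line along which they close (so a half turn about z gives the same grasp; the last joint's range is limited). The gripper opens to 91 mm and grips with 3 to 60 N. Pads are 32 mm wide; open, the fingers measure 118 mm over their backs; the gripper's body (76 mm by 178 mm) begins 60 mm behind the grasp point.
Start: joints at [-73.138, 28.281, 77.091, -0, 74.628, -5.472], TCP at [0.238, -0.578, 0.214] pointing down, gripper open.
Joint ranges: [-166.48, 166.48], [-47.26, 123.95], [12.59, 153.08], [-70.14, 250.14], [6.76, 159.57], [-176.63, 176.63]. Speed limits (degrees/s): [108.29, 108.29, 147.25, 172.46, 172.46, 172.46].

### API

Orientations are given as a 3x3 rotation matrix whose columns are the frame's x, y, z axes.
In Python, from rig import arm gives the robot as it stands. Calls block until the motion is done:
- arm.move_to(position, orientation): joint-space move of the TCP to a pose.
- arm.move_l(position, orientation=None, feed=0.15): straight line of the TCP; orientation=None keeps the orientation; feed is the mean speed in m/s.
- arm.move_joints(angles): joint-space move.
- arm.grip(opening): finger opening in m; the grip force is fixed at half the most; returns when the fingers have stopped.
- arm.sleep(seconds).
- arm.solve_ik(position, orientation): joint angles nearest the present ones, or None.
- arm.snapshot(name): name is "side" or "top" or "wrist"; returns the picture (480x640x3 uint8, red, green, blue); there is no depth.
- arm.get_calibration(name): a dict with "intrinsics" (3x3 intrinsics, pixels), "cam_to_world" (4x4, takes a point from camera to world coordinates). Camera axes: x right, y down, z forward; pixel columns grow to the right and rows downward; lengths in m; the calibration is good to about 2 mm. A picture is of the moment at which its call begins: read the wrist's pose just before it. get_calibration takes no time and is no camera call; for the wrist camera it gives the pose at the moment of the call.
A pose or a line that the arm cannot do raises arm.Unreachable and nothing moves.
- arm.sign_off(): hands the job in; it is judged then, once.
Readings, each from a call of its own:
- arm.current_t(): time.
- arm.current_joint_positions(): joint angles.
- arm.current_dq(): joint speeds.
- arm.current_tau(): joint torques, N m.
- arm.current_ee_pos(): TCP position.
- arm.current_tool_rot(): TCP orientation.
- arm.current_force(): force on the tool from outside, world axes, zero at the start.
- arm.current_torque(): the same for the moment, N m.
- arm.current_width(): finger opening in m.
- arm.current_grasp_force(): force on a finger pad.
Only numpy, scipy, OpenCV 4.12 (cv2) and the standard library are available. Lean on these libraries where they do the work, as an engineer would, in place of code of your own. Each camera call takes 0.05 s, during which the arm holds its last target. There are 200 camera calls.

### The job

The repair parts have got mixed up in the size-graded insert trays. Put each of the four parts into the tray that matches its size: the screw tin, being the widest, in the largest tray, the finned heat sink in the second largest, the bigger capacitor in the second smallest and the small capacitor in the smallest, each alone, standing upright on the tray floor. A tray must be cleared before its own part goes in; the bare rubber pad is free for parking a part on the way.

Things in the scene. Friction and masses are not known exactly. Their poses are not given: they have to be found in the camera images.
- screw_tin: round screw-lid tin with a white body and red lid, 60 mm in diameter, 32 mm tall, the widest of the four parts; starts standing on the bench. Origin: centre of its underside, z up. Can be gripped across its diameter.
- heat_sink: finned bare aluminium heat sink, a block 38 (its x) x 50 (its y) x 29 mm tall, fins up, second widest part; starts in the second smallest tray, roughly square to it. Origin: centre of its underside, z up. Solid enough to be gripped across its 38 mm.
- big_capacitor: the bigger upright electrolytic capacitor, a blue cylinder with a pale flat top, 35 mm in diameter, 50 mm tall; starts in the second largest tray. Origin: centre of its underside, z up.
- small_capacitor: the smaller upright electrolytic capacitor, a black cylinder with a pale flat top, 22 mm in diameter, 35 mm tall; starts in the largest tray, somewhere on its floor. Origin: centre of its underside, z up.
- tray_xl: the largest of four low square grey drawer-insert trays, fixed to the bench: 92 x 92 mm inside, 98 x 98 mm outside, walls 3 mm thick and 12 mm high over the bench, floor top 3 mm above the bench, open above. Origin: centre of its underside on the bench; x and y along its sides.
- tray_l: the second largest of four low square grey drawer-insert trays, fixed to the bench: 74 x 74 mm inside, 80 x 80 mm outside, walls 3 mm thick and 12 mm high over the bench, floor top 3 mm above the bench, open above. Origin: centre of its underside on the bench; x and y along its sides.
- tray_m: the second smallest of four low square grey drawer-insert trays, fixed to the bench: 58 x 58 mm inside, 64 x 64 mm outside, walls 3 mm thick and 12 mm high over the bench, floor top 3 mm above the bench, open above. Origin: centre of its underside on the bench; x and y along its sides.
- tray_s: the smallest of four low square grey drawer-insert trays, fixed to the bench: 40 x 40 mm inside, 46 x 46 mm outside, walls 3 mm thick and 12 mm high over the bench, floor top 3 mm above the bench, open above. Origin: centre of its underside on the bench; x and y along its sides. Starts empty.
- park_pad: flat dark rubber pad 85 x 85 x 2 mm fixed on the bench, empty at the start: a free spot for parking one part on the way. Origin: centre of its underside on the bench; its top is 2 mm above.
Mind the look-alikes: they are no part of the job. Leave any turquoise look-alike of the big_capacitor alone.

How it is judged (in metres and radians):
At the end, for the whole second after the job is handed in: Tin in the largest tray, heat sink in the second largest, bigger capacitor in the second smallest, small one in the smallest: upright within 0.12 rad, undersides below 7 mm, centres within 24, 24, 18, 14.5 mm of the tray centres (anywhere flat inside serves), at rest (horizontal distance between screw_tin and tray_xl below 0.024 m and z of screw_tin in the frame of tray_xl between 0 and 0.007 m and angle between each of screw_tin, heat_sink, big_capacitor, small_capacitor's own z axis and vertical below 0.12 rad and linear speed of each of screw_tin, heat_sink, big_capacitor, small_capacitor below 0.02 m/s and angular speed of each of screw_tin, heat_sink, big_capacitor, small_capacitor below 0.2 rad/s and horizontal distance between heat_sink and tray_l below 0.024 m and z of heat_sink in the frame of tray_l between 0 and 0.007 m and horizontal distance between big_capacitor and tray_m below 0.018 m and z of big_capacitor in the frame of tray_m between 0 and 0.007 m and horizontal distance between small_capacitor and tray_s below 0.0145 m and z of small_capacitor in the frame of tray_s between 0 and 0.007 m); the robot touches nothing.
It also fails if it takes over 112 s, if anything falls off the work surface, if the arm or the gripper's body presses on something with over 40 N, if the wrist force passes 120 N, or if a joint passes its speed limit or range.

## Working session

There is one attempt and no reset: what is moved stays moved. The work goes in short steps, each a Python script; the robot and the scene stay as the last script left them, time stands still between calls to the robot, and variables do not carry over. Pictures are saved under pics/ and viewed, at most 14 in all, crops included, and the job is handed in when it is done.

```bash
mkdir -p pics; python3 - <<'E'
from rig import arm
import cv2,numpy as np
for n in("top","side"):
    cv2.imwrite(f"pics/{n}0.png",arm.snapshot(n)[:,:,::-1]); c=arm.get_calibration(n); print(n,np.round(c["intrinsics"],1).tolist(),np.round(c["cam_to_world"],3).tolist())
print(arm.grip_depth,arm.current_t(),np.round(arm.current_tool_rot(),3).tolist(),arm.current_width())
E
```

```text
top [[499.8, 0.0, 320.7], [0.0, 499.8, 237.4], [0.0, 0.0, 1.0]] [[0.011, -0.989, 0.149, 0.403], [-1.0, -0.006, 0.03, -0.016], [-0.029, -0.149, -0.988, 0.896], [0.0, 0.0, 0.0, 1.0]]
side [[596.8, 0.0, 309.5], [0.0, 596.8, 240.4], [0.0, 0.0, 1.0]] [[-0.894, -0.181, 0.41, 0.117], [-0.448, 0.389, -0.805, 0.83], [-0.014, -0.903, -0.429, 0.502], [0.0, 0.0, 0.0, 1.0]]
0.0188 0.1 [[0.925, 0.38, -0.0], [0.38, -0.925, 0.001], [0.0, -0.001, -1.0]] 0.09117111491930371
```

View pics/top0.png

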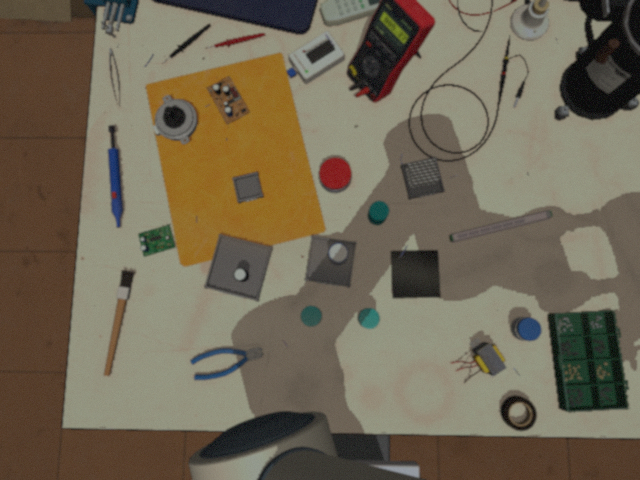

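View pics/side0.png

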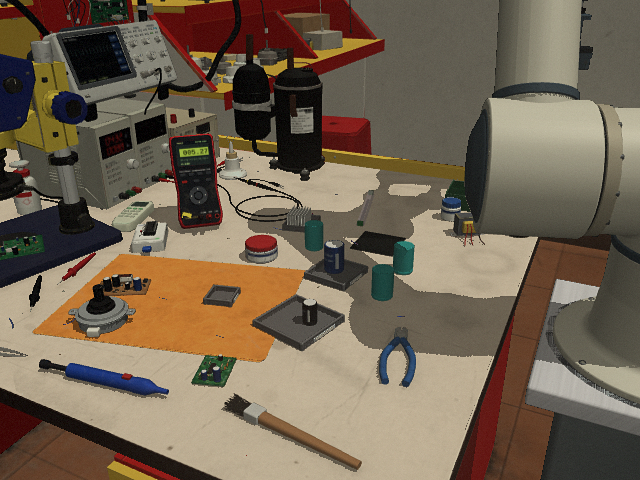

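```bash
cat > h.py <<'E'
from rig import arm
import cv2,numpy as np
def cast(uv,c,z):
    K,T=c["intrinsics"],c["cam_to_world"]
    d=T[:3,:3]@np.linalg.inv(K)@np.array([uv[0],uv[1],1.]); p=T[:3,3]
    return p+d*(z-p[2])/d[2]
def proj(P,c):
    T=c["cam_to_world"]; q=c["intrinsics"]@(T[:3,:3].T@(np.array(P)-T[:3,3])); return q[:2]/q[2]
def R(deg):  # tool down, closing line y at angle deg in world
    a=np.radians(deg); y=np.array([np.cos(a),np.sin(a),0]); z=np.array([0,0,-1.]); return np.stack([np.cross(y,z),y,z],1)
def save(n,im): cv2.imwrite(f"pics/{n}.png",im[:,:,::-1])
E
python3 - <<'E'
from h import *
c=arm.get_calibration("top")
for n,uv,z in [("xl",(239,267),.012),("l",(331,260),.012),("s",(248,187),.012),("sink/m",(423,178),.025),("tin",(335,172),.032),("pad",(415,273),.002),("small",(241,273),.038),("big",(338,253),.053),("t1",(378,212),.05),("t2",(311,315),.05),("t3",(369,317),.05)]:
    print(n,np.round(cast(uv,c,z),3))
w=arm.get_calibration("wrist"); T=w["cam_to_world"]; Rt=arm.current_tool_rot()
print(w["intrinsics"], Rt.T@(T[:3,3]-arm.current_ee_pos()), np.round(Rt.T@T[:3,:3],3))
E
```

```text
xl [0.482 0.157 0.012]
l [ 0.496 -0.007  0.012]
s [0.629 0.145 0.012]
sink/m [ 0.643 -0.17   0.025]
tin [ 0.651 -0.013  0.032]
pad [ 0.475 -0.157  0.002]
small [0.469 0.148 0.038]
big [ 0.504 -0.019  0.053]
t1 [ 0.575 -0.088  0.05 ]
t2 [0.399 0.025 0.05 ]
t3 [ 0.397 -0.072  0.05 ]
[[377.66606555   0.         318.94434957]
 [  0.         377.66606555 242.48412061]
 [  0.           0.           1.        ]] [ 0.07822295 -0.00127118 -0.16979022] [[-0.    -0.961 -0.276]
 [ 1.    -0.     0.001]
 [-0.001 -0.276  0.961]]
```

```bash
python3 - <<'E'
from h import *
for i,p in enumerate([(0.50,-0.09,0.2),(0.50,0.09,0.2)]):
    arm.move_to(p,R(-90)); arm.sleep(.2)
    c=arm.get_calibration("wrist"); im=arm.snapshot("wrist"); save(f"w{i}",im)
    np.savez(f"w{i}.npz",im=im,**c)
print(arm.current_t(),arm.current_joint_positions())
E
```

```text
3.35 [ 3.36313991e+00  1.98312977e+01  9.44130929e+01 -4.63098172e-03
  6.57536569e+01  9.34467954e+01]
```

View pics/w0.png

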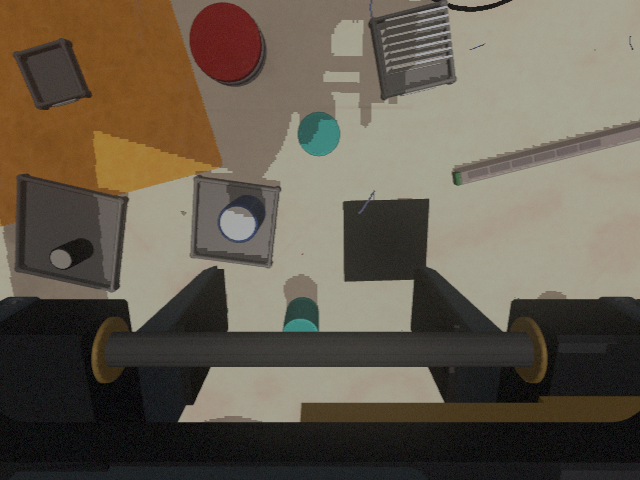

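View pics/w1.png

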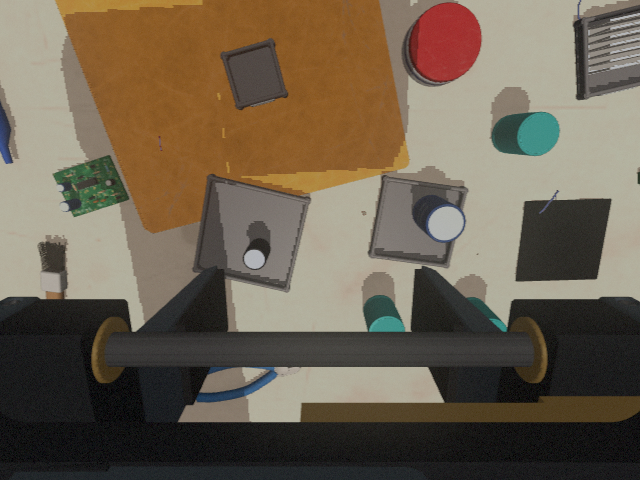

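```bash
python3 - <<'E'
from h import *
D=[np.load(f"w{i}.npz") for i in(0,1)]
def quad(n,i,q,z):
    P=np.array([cast(u,D[i],z)[:2] for u in q]); s=np.linalg.norm(np.roll(P,-1,0)-P,axis=1)
    e=(P[1]-P[0])+(P[2]-P[3]); print(n,P.mean(0).round(4),"sides",s.round(3),"yaw",np.degrees(np.arctan2(e[1],e[0])).round(1)%90)
quad("xl",1,[(210,175),(310,197),(289,290),(194,270)],.012)
quad("xl0",0,[(18,175),(127,197),(118,290),(16,269)],.012)
quad("l",1,[(383,175),(467,189),(449,267),(370,256)],.012)
quad("l0",0,[(194,175),(280,187),(271,267),(191,257)],.012)
quad("s",1,[(222,55),(272,39),(288,97),(238,110)],.012)
quad("m",0,[(371,18),(448,2),(456,82),(382,100)],.012)
quad("pad",1,[(525,200),(610,199),(598,279),(516,282)],.002)
quad("pad0",0,[(344,202),(429,199),(428,279),(345,281)],.002)
def ell(n,i,mask,z,box):
    x0,y0,x1,y1=box; m=np.zeros_like(mask); m[y0:y1,x0:x1]=mask[y0:y1,x0:x1]
    k=max(cv2.findContours(m,0,1)[0],key=cv2.contourArea); e=cv2.fitEllipse(k)
    P=np.array([cast(u,D[i],z) for u in k[:,0].astype(float)]); (a,b),r=cv2.minEnclosingCircle(P[:,:2].astype(np.float32))
    print(n,i,"c",np.round(cast(e[0],D[i],z),4),"px",np.round(e[0],1),"encl",round(a,4),round(b,4),"diam",round(2*r,4))
for i in(0,1):
    h=cv2.cvtColor(D[i]["im"],cv2.COLOR_RGB2HSV); H,S,V=cv2.split(h)
    red=(((H<6)|(H>172))&(S>150)&(V>70)).astype(np.uint8)*255
    pale=((V>150)&(S<70)).astype(np.uint8)*255
    tur=((H>80)&(H<95)&(S>120)).astype(np.uint8)*255
    ell("tin",i,red,.032,[(170,0,280,100),(395,0,495,100)][i])
    ell("small",i,pale,.038,[(40,235,95,275),(235,240,275,275)][i])
    ell("big",i,pale,.053,[(212,195,265,248),(415,195,466,250)][i])
    ell("t1",i,tur,.05,[(290,100,350,165),(485,100,565,165)][i])
# sink crop
im=D[0]["im"][0:110,355:475]; save("sink",cv2.resize(im,None,fx=6,fy=5.4,interpolation=3)[:594,:720])
E
```

```text
xl [0.4835 0.1567] sides [0.096 0.098 0.098 0.097] yaw 77.2
xl0 [0.4837 0.1541] sides [0.101 0.098 0.102 0.096] yaw 77.6
l [ 0.4951 -0.0055] sides [0.081 0.079 0.081 0.08 ] yaw 81.1
l0 [ 0.4953 -0.0071] sides [0.081 0.081 0.08  0.081] yaw 82.2
s [0.6272 0.1457] sides [0.045 0.048 0.046 0.046] yaw 14.700000000000003
m [ 0.6461 -0.1716] sides [0.065 0.063 0.066 0.066] yaw 11.700000000000003
pad [ 0.4735 -0.1561] sides [0.083 0.084 0.085 0.086] yaw 1.4000000000000057
pad0 [ 0.4735 -0.1578] sides [0.083 0.084 0.086 0.083] yaw 1.7000000000000028
tin 0 c [ 0.65   -0.0136  0.032 ] px [224.8  41.3] encl 0.6492 -0.0136 diam 0.0571Traceback (most recent call last):
  File "<stdin>", line 25, in <module>
  File "<stdin>", line 16, in ell
ValueError: max() iterable argument is empty
```

```bash
python3 - <<'E'
from h import *
D=[np.load(f"w{i}.npz") for i in(0,1)]
def ell(n,i,mask,z,box):
    x0,y0,x1,y1=box; m=np.zeros_like(mask); m[y0:y1,x0:x1]=mask[y0:y1,x0:x1]
    k=max(cv2.findContours(m,0,1)[0],key=cv2.contourArea)
    P=np.array([cast(u,D[i],z) for u in k[:,0].astype(float)]); (a,b),r=cv2.minEnclosingCircle(P[:,:2].astype(np.float32))
    print(n,i,"encl",round(a,4),round(b,4),"diam",round(2*r,4))
for i in(0,1):
    h=cv2.cvtColor(D[i]["im"],cv2.COLOR_RGB2HSV); H,S,V=cv2.split(h)
    red=(((H<6)|(H>172))&(S>150)&(V>70)).astype(np.uint8)*255
    pale=((V>120)&(S<70)).astype(np.uint8)*255
    tur=((H>80)&(H<95)&(S>120)).astype(np.uint8)*255
    ell("tin",i,red,.032,[(170,0,280,100),(395,0,495,100)][i])
    ell("small",i,pale,.038,[(40,240,95,275),(235,240,275,275)][i])
    ell("big",i,pale,.053,[(212,195,265,248),(415,195,466,250)][i])
    ell("t1",i,tur,.05,[(290,100,350,165),(485,100,565,165)][i])
im=D[0]["im"][0:110,355:475]; save("sink",cv2.resize(im,None,fx=6,fy=5.4,interpolation=3)[:594,:720])
E
```

```text
tin 0 encl 0.6492 -0.0136 diam 0.0571
small 0 encl 0.47 0.1504 diam 0.0136
big 0 encl 0.5046 -0.0194 diam 0.0307
t1 0 encl 0.5778 -0.0894 diam 0.0335
tin 1 encl 0.6488 -0.0114 diam 0.0587
small 1 encl 0.4694 0.1488 diam 0.048
big 1 encl 0.4985 -0.0235 diam 0.0456
t1 1 encl 0.5782 -0.0879 diam 0.0342
```

View pics/sink.png

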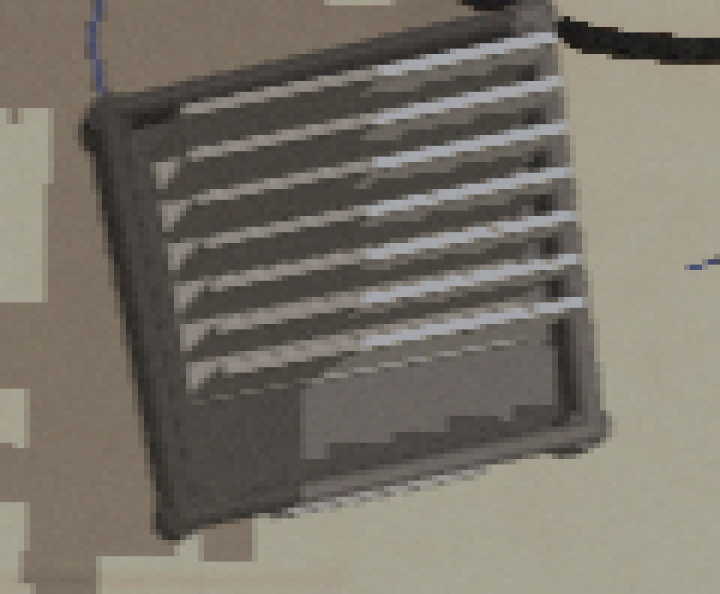

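```bash
cat >> h.py <<'E'
def pick(x,y,z,yaw,op=.091,up=.13):
    o=R(yaw); arm.move_to([x,y,up],o)
    if abs(arm.current_width()-op)>.003: arm.grip(op)
    arm.move_l([x,y,z],o,.15); arm.grip(0); arm.sleep(.2)
    print("picked w",round(arm.current_width(),4),"F",round(arm.current_grasp_force(),1)); arm.move_l([x,y,up],o,.25)
    print("lifted w",round(arm.current_width(),4),"t",round(arm.current_t(),1))
def place(x,y,z,yaw,op=.091,up=.13):
    o=R(yaw); arm.move_to([x,y,up],o); f0=arm.current_force()[2]
    arm.move_l([x,y,z+.015],o,.2); arm.move_l([x,y,z],o,.05); print("dF",round(arm.current_force()[2]-f0,1))
    arm.grip(op); arm.sleep(.2); arm.move_l([x,y,up],o,.25); print("t",round(arm.current_t(),1))
def look(n,name="wrist"):
    c=arm.get_calibration(name); im=arm.snapshot(name); save(n,im); np.savez(n+".npz",im=im,**c)
E
python3 - <<'E'
from h import *
pick(.4697,.1495,.016,-90,.06)
place(.6272,.1455,.0165,-90,.05)
look("a1")
look("a1top","top")
E
```

```text
picked w 0.0214 F 30.0
lifted w 0.0209 t 6.9
dF -0.1
t 10.1
```

View pics/a1.png

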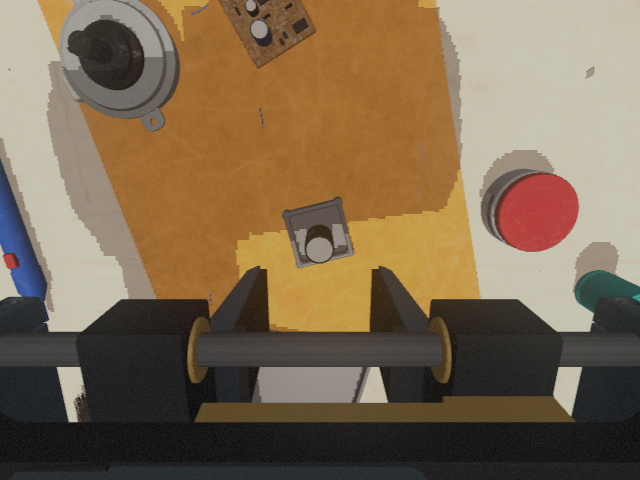

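The picture shows the small capacitor upright in the smallest tray, with its top at (319,250) and the tray centred near (318,232). Next I'll check its offset, then move the tin and park the big capacitor.

```bash
python3 - <<'E'
from h import *
d=np.load("a1.npz")
q=[(284,212),(340,198),(354,253),(300,267)]
print("S",np.mean([cast(u,d,.012)[:2] for u in q],0).round(4),"cap",cast((319,250),d,.038).round(4),"tin",cast((537,212),d,.032).round(4))
pick(.6493,-.0125,.014,-90)
place(.4836,.1555,.0175,-90)
pick(.5045,-.0195,.020,-90,.08)
place(.4735,-.157,.0195,-90,.07)
arm.move_to([.60,-.16,.17],R(-90)); arm.sleep(.2)
look("a2")
E
```

```text
S [0.6301 0.1461] cap [0.6242 0.1465 0.038 ] tin [ 0.651  -0.0109  0.032 ]
picked w 0.0589 F 30.0
lifted w 0.0588 t 13.9
dF 0.5
t 17.4
picked w 0.0343 F 30.0
lifted w 0.0342 t 21.0
dF -0.5
t 24.2
```

View pics/a2.png

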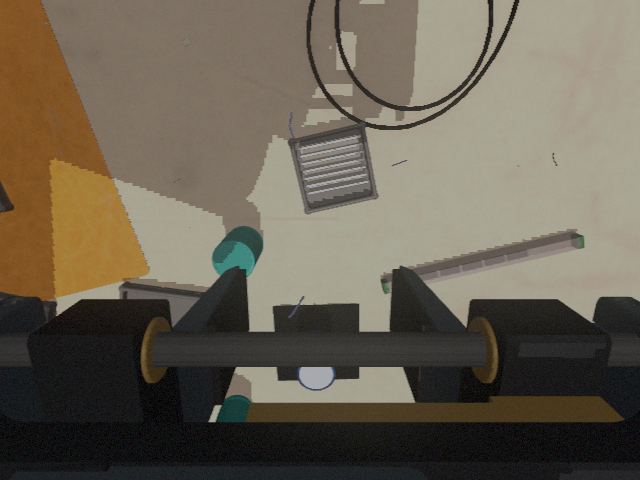

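The sink sits in tray M, centred near (335,168). The big capacitor is on the pad near (317,374). I'll crop the sink to locate its fin corners.

```bash
python3 - <<'E'
from h import *
im=np.load("a2.npz")["im"][115:220,280:385]; save("sink2",cv2.resize(im,(588,588),interpolation=3))
E
```

```text
(no output)
```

View pics/sink2.png

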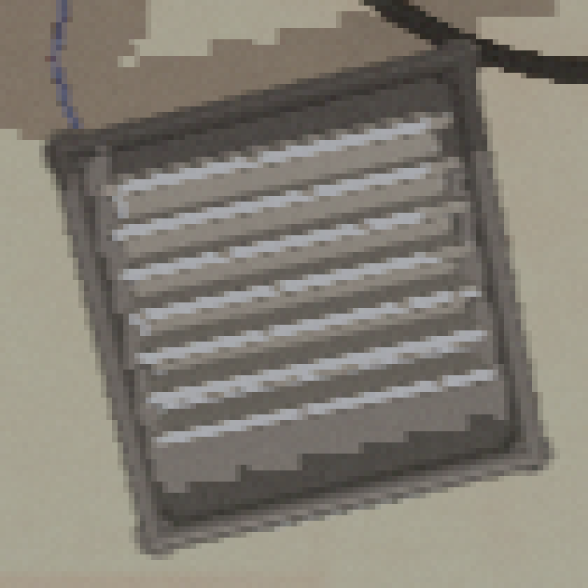

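Crop positions are fin-top corners at (118,188), (450,120), (495,375) and (158,440), and tray rim corners at (50,145), (470,48), (545,455) and (145,545).

```bash
cat > m.py <<'E'
from h import *
d=np.load("a2.npz")
def quad(n,q,z):
    P=np.array([cast((280+u/5.6,115+v/5.6),d,z)[:2] for u,v in q]); s=np.linalg.norm(np.roll(P,-1,0)-P,axis=1)
    e=P[0]+P[1]-P[2]-P[3]; f=P[1]-P[0]+P[2]-P[3]; print(n,P.mean(0).round(4),s.round(4),np.degrees(np.arctan2(e[1],e[0])).round(1),np.degrees(np.arctan2(f[1],f[0])).round(1)+90)
quad("sink",[(118,188),(450,120),(495,375),(158,440)],.032)
quad("m",[(50,145),(470,48),(545,455),(145,545)],.012)
print(cast((317,374),d,.052))
for xy,a in(((.64,-.17),11),((.496,-.006),-9)):
  for k in(0,180): print(a+k,np.round(arm.solve_ik([*xy,.13],R(a+k)),0))
E
python3 m.py
```

```text
sink [ 0.6523 -0.1712] [0.0474 0.0362 0.0496 0.036 ] 10.3 11.0
m [ 0.6476 -0.1717] [0.0638 0.0619 0.0639 0.0623] 12.7 12.700000000000003
[ 0.47382409 -0.15703824  0.052     ]
11 [-20.  36.  77.  -0.  67. -31.]
191 [-20.  36.  77.  -0.  67. 149.]
-9 [ -8.  24. 101.  -0.  55.   1.]AttributeError: 'NoneType' object has no attribute 'rint'

The above exception was the direct cause of the following exception:

Traceback (most recent call last):
  File "m.py", line 10, in <module>
    for k in(0,180): print(a+k,np.round(arm.solve_ik([*xy,.13],R(a+k)),0))
                               ~~~~~~~~^^^^^^^^^^^^^^^^^^^^^^^^^^^^^^^^^^
TypeError: loop of ufunc does not support argument 0 of type NoneType which has no callable rint method
```

```bash
python3 - <<'E'
from h import *
pick(.6518,-.1712,.0155,11,.065)
place(.4952,-.0065,.016,-8.5,.06)
pick(.4737,-.157,.020,-90,.07)
place(.6470,-.1715,.0212,-90,.06)
arm.move_to([.56,-.02,.26],R(-90)); arm.sleep(.2)
look("a3"); look("a3s","side")
E
```

```text
picked w 0.0385 F 30.0
lifted w 0.0382 t 29.2
dF -0.7
t 32.5
picked w 0.0344 F 30.0
lifted w 0.0345 t 36.3
dF 0.1
t 39.4
```

View pics/a3.png

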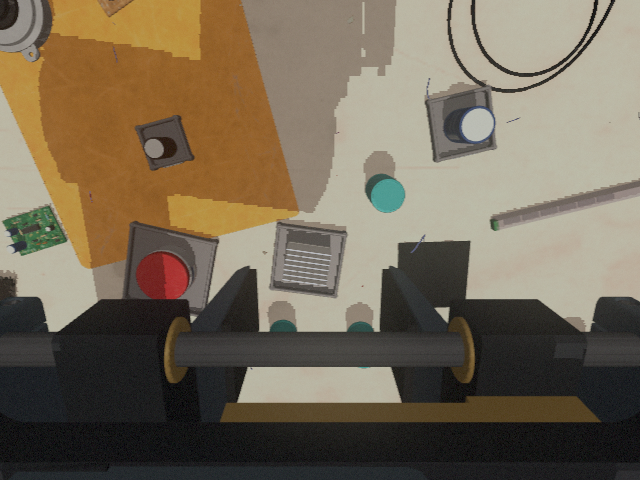

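View pics/a3s.png

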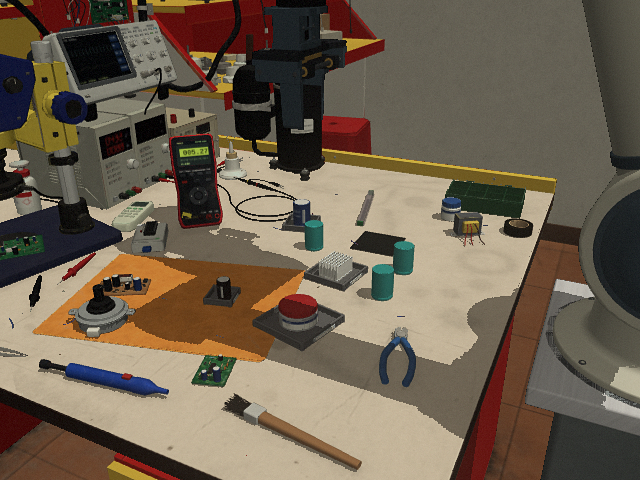

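All four parts are in their trays, but the tin's lid looks slightly tilted in the side view. I'll check the numbers and zoom in.

```bash
python3 - <<'E'
from h import *
d=np.load("a3.npz"); 
def quad(q): return np.mean([cast(u,d,.012)[:2] for u in q],0)
xl=np.array([.4836,.1555]); 
for n,uv,z,c in [("tin",(162,275),.035,xl),("small",(153,148),.038,quad([(135,126),(182,115),(194,158),(150,169)])),("sink",(309,270),.032,quad([(275,220),(347,229),(335,297),(271,287)])),("big",(477,125),.053,quad([(426,99),(488,86),(496,149),(437,161)]))]:
    p=cast(uv,d,z)[:2]; print(n,p.round(4),c.round(4),np.linalg.norm(p-c).round(4))
s=np.load("a3s.npz")["im"]; save("z",cv2.resize(s[260:355,195:355],(800,475),interpolation=3))
E
```

```text
tin [0.4874 0.1547] [0.4836 0.1555] 0.0039
small [0.6245 0.1466] [0.6295 0.1439] 0.0056
sink [ 0.492  -0.0087] [ 0.498  -0.0059] 0.0066
big [ 0.6459 -0.17  ] [ 0.6473 -0.1703] 0.0014
```

View pics/z.png

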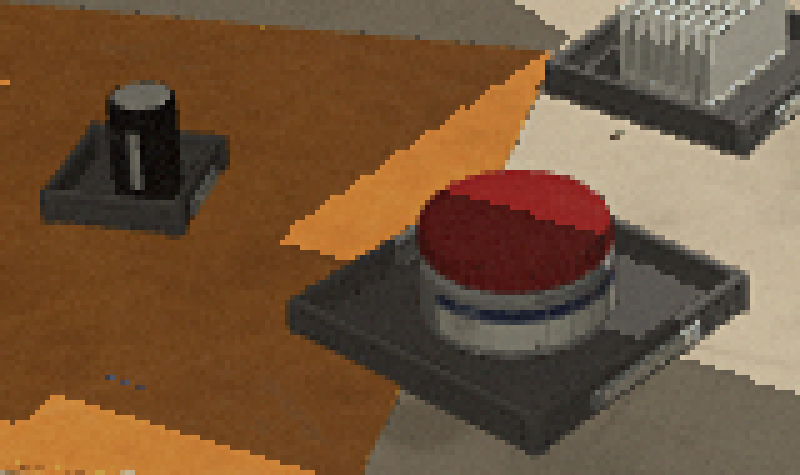

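The crop shows the tin, small capacitor and sink standing flat; the apparent tilt was only a shadow edge on the lid. All four offsets are within 7 mm, inside tolerance.

```bash
python3 -c "
from rig import arm
print(arm.sign_off())"
```

```text
the job is handed in; nothing more can be done
None
```

All four parts are in their matching trays, each alone and upright within about 7 mm of centre by my camera measurements; the job is handed in after about 40 s of arm time, though the hand-in call returned no verdict.

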